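# Close the swing-bolt tube clamp on a thin tube

## Task

Close the bench tube clamp over the thin-walled tube: swing its stiff hinged half over and press it down by feel until it sits firmly home on the tube, without crushing the tube. Then lift the swing bolt by its threaded end, swing it up into the slot of the hinged half without jamming it, and let its flanged nut drop onto the seat behind the lip, ready for the spanner. Do not shift the tube, and leave the other things on the bench alone.

Things in the scene. Friction and masses are not known exactly. Their poses are not given: they have to be found in the camera images.
- jig: Tube clamp on a timber board (180 x 310 x 38 mm high), fixed to the bench. Origin at bench level under the clamp's centre; z up, y along the tube, -x is the bolt side, +x the hinge side. In this frame the tube's axis is at x 0, z 104 mm. Steel base plate up to z 44, lower half 50 mm wide (y). A notched wooden rest under the tube at y 150 to 180, top z 106.
- hinge (a point): Middle of the flap's hinge axis (along the jig's y), at x +40, y 0, z 104 mm in the jig's frame; axes as the jig's. The hinge is stiff (0.35 N m) and the flap stays where it is left: about 4 N at the lug moves it.
- pivot (a point): Middle of the swing bolt's pivot axis (along the jig's y), at x -46, y 0, z 76 mm in the jig's frame; axes as the jig's. The bolt stays at the angle where it is left: about 1.5 N at its free end moves it.
- flap: Hinged half, 50 mm wide. Origin on the hinge axis; closed (0 rad) its axes agree with the jig's, opening turns it about the jig's +y, free end up and over to +x; starts 1.55 to 1.95 rad open. In its frame: shell of outer radius 31.5 about x -40, z 0; lug 42 wide (y) from x -67 to -106, underside z +3, top z +13; slot 15 wide (y), from x -79.5, open at the end.
- seat (a point): On the flap: middle of the nut's seat, on the lug's top face, over the slot's centre line, 86 mm from the hinge axis; axes as the flap's. Home, where the rubber liner bears on the tube, lies anywhere from 0 to 0.11 rad as liners differ by 4 mm in thickness; it is felt here as a hard stop. Firmly home is a push of 8 to 14 N here (4 N only moves the hinge); over 16 N crushes the tube.
- lip (a point): On the flap: middle of the top edge of the lip, 3.5 mm high and 4.5 mm wide, across the outer end of the lug on both sides of the slot. Lip to shell, the flat top face is about 33 mm long. Axes as the flap's.
- tbolt: Swing bolt, 12 mm thread with a flanged nut. z along the bolt to its free end; origin on the pivot axis at rest. In its frame: flange diameter 26 at z 39 to 42, nut 22 mm across corners to z 54, bare thread to z 90. Starts leaning 0.95 to 1.2 rad out to the jig's -x; upright is home, where its shank meets the slot's end. Its slotted eye lets it be pulled 23 mm out along its axis.
- thread (a point): On the swing bolt: middle of the bare thread above the nut, diameter 12 mm, to grip; z along the bolt. Pulling takes 2 N up to the end of the slide; let go, the bolt slides back by its weight. Pulled out 20 mm or more, the flange passes over the lip when the flap is home; less, or a flap not home, and it jams.
- nut_face (a point): On the swing bolt: centre of the nut's underside (the flange's face), 39 mm from the bolt's origin, z along the bolt. Dropped home it rests on the seat, with the bolt still pulled 2 to 12 mm out. Let go while pressed hard against the slot's end it may hang: ease the bolt 1 to 2 mm back out first.
- tube: Loose thin-walled metal tube, 42.4 mm diameter, 300 mm long, lying in the open clamp and on the notched rest. Origin: middle of its axis; its y is the axis.
- spanner: Steel spanner, 190 mm long, flat on the bench by the board. Leave alone.
- offcut: Short piece of the tube standing on end on the bench by the board, 42 mm diameter, 55 mm high. Origin: underside centre. Leave alone.
- nut_tin: Shallow round tin with spare nuts on the board, 56 mm diameter, 18 mm high, about 110 mm along +y from the clamp. Leave alone.
- hammer: Hammer, 290 mm long, lying on the bench to the right. Leave alone.
- screwdriver: Black-handled screwdriver, 200 mm long, lying on the bench to the right. Leave alone.
- paint_can: Plain metal can, 72 mm diameter, 100 mm high, on the bench to the left. Leave alone.
- tape_roll: Roll of grey tape, 96 mm diameter, 48 mm high, on the bench to the left. Leave alone.

How it is judged:
By the outcome, as a careful person would: the job done as asked, in the order asked, and still so for the second after the job is handed in, with the robot touching nothing.
It also fails if it takes over 54 s, if anything falls off the work surface, if the arm or the gripper's body presses on something with over 40 N, if the wrist force passes 120 N, or if a joint passes its speed limit or range.

## Robot

A 7-joint arm with a two-finger parallel gripper is mounted at the origin on the work surface. World frame = base frame: x ahead of the robot, y to its left, z up, the work surface at z = 0. Lengths are in mm, angles in rad, forces in N, time in s.
With the tool pointing down it reaches from about 425 to 825 mm from the base axis. Payload 3.6 kg.
Tool frame: the origin (TCP) lies at the very end of the fingers, on their centre line; the grasp point (between the pads) lies 19 mm behind it; x points along the fingers, y is the direction in which the jaws open and shut, and the axes are right-handed (so a half turn about x gives the same grasp; the last joint's range is limited). The gripper opens to 93 mm and grips with 3 to 60 N. Pads are 15 mm wide; open, the fingers measure 128 mm over their backs; the gripper's body (75 mm by 188 mm) begins 65 mm behind the grasp point.
Start: joints at [-1.234, 0.615, -0.013, 1.423, 0.008, 1.103, -0.04], TCP at [230.646, 607.671, 218.64] pointing down, gripper open.
Joint ranges: [-3.12, 3.12], [-0.3, 2.06], [-1.34, 1.32], [0.26, 2.42], [-1.36, 4.5], [0.01, 1.98], [-2.84, 2.84]. Speed limits (rad/s): [2.79, 2.79, 3.14, 3.14, 3.14, 3.14, 3.14].

## Interface

Orientations are given as a unit quaternion [w, x, y, z].
In Python, from cell import manip gives the robot as it stands.
- The arm moves only by the tool step_arm, never from a script. Its argument "moves" is a list that holds one entry, the list of rows, each a list of 7 numbers: the shift along the tool's x, y, z in mm, then the turn, a rotation vector about the tool's x, y, z in rad, then the finger opening in mm, from 0 to 93. A call has exactly 10 rows; each row is the pose to reach, as a shift and turn from the pose measured when the call began, along the tool's axes at that moment; what a row does not reach only later rows make up. A row lasts 1/8 s, in which the tool goes at most 62.5 mm and 10.7 degrees, less where a joint would pass 70% of its speed; a pose out of reach is approached as far as the arm can. A call with a gripper value outside its range is refused whole. The fingers move at their own pace and stop on an object; the grip force is fixed at half the most. Time passes only in rows, so rows that repeat a pose let the fingers close, or fill a call up. It gives the time, the measured TCP pose, the force and the opening at its end, in the units of the state.
- manip.get_state(): the state, without advancing time (a new reading comes with each control period).
- manip.capture(name): name is "scene" or "top" or "wrist"; returns a dict with "pixels" (480x640x3 uint8, red, green, blue), "mtx" (3x3 intrinsics, pixels), "distortion" ([k1, k2, p1, p2, k3] as OpenCV has them; the pictures are not rectified), "camera_from_world" (4x4, takes a point from world to camera coordinates); the wrist camera has in their place "mount" (4x4, takes a point from camera to tool coordinates, whose origin is the TCP and whose axes are the tool frame's). Camera axes: x right, y down, z forward; pixel columns grow to the right and rows downward; lengths in mm; the calibration is good to about 2 mm. A picture is of the moment at which its call begins: read the wrist's pose just before it. There is no depth.
- manip.hand_in(): hands the job in, once; it reports no verdict.
The state is a dict: "clock": time; "joint_pos": joint angles; "joint_vel": joint speeds; "tau": joint torques, N m; "tool_pos": TCP position; "tool_rot": TCP orientation; "ft_force": force on the tool from outside, world axes, zero at the start; "wrist_torque": the same for the moment, N m; "grip_width": finger opening in mm.
Only numpy, scipy, OpenCV 4.12 (cv2) and the standard library are available. Lean on these libraries where they do the work, as an engineer would, in place of code of your own. Each camera call takes 0.05 s, during which the arm holds its last target.

## Working session

There is one attempt and no reset: what is moved stays moved. The work goes in short steps, Python scripts to look and compute and a tool call to move; the robot and the scene stay as the last step left them, time stands still between calls to the robot, and variables do not carry over. Pictures are saved under pics/ and viewed, and the job is handed in when it is done.

Besides the shell and the picture viewer there is one more tool, called after ">>>" by a JSON object that holds its "name" and its "arguments". step_arm: Moves the arm, as the interface text tells. Its arguments: {"type":"object","properties":{"moves":{"type":"array","items":{"type":"array","items":{"type":"array","items":{"type":"number"}}}}},"required":["moves"]}

```bash
ls; mkdir -p pics
cat > h.py <<'E'
import numpy as np, cv2
from cell import manip
from scipy.spatial.transform import Rotation as R
def rot(q): return R.from_quat([q[1],q[2],q[3],q[0]])
def snap(n,f):
    s=manip.get_state(); c=manip.capture(n)
    cv2.imwrite('pics/'+f+'.png',np.ascontiguousarray(c['pixels'][:,:,::-1]))
    if n=='wrist':
        T=np.eye(4);T[:3,:3]=rot(s['tool_rot']).as_matrix();T[:3,3]=s['tool_pos']
        W=T@np.array(c['mount']); c['cfw']=np.linalg.inv(W)
    else: c['cfw']=np.array(c['camera_from_world'])
    np.savez('pics/'+f+'.npz',K=np.array(c['mtx'],float),d=np.array(c['distortion'],float),cfw=c['cfw'])
    return c
def load(f): return np.load('pics/'+f+'.npz')
def ray(f,uv):
    c=load(f); p=cv2.undistortPoints(np.array([[uv]],float),c['K'],c['d'])[0,0]
    W=np.linalg.inv(c['cfw']); d=W[:3,:3]@np.array([p[0],p[1],1]); return W[:3,3],d/np.linalg.norm(d)
def onz(f,uv,z):
    o,d=ray(f,uv); return o+d*(z-o[2])/d[2]
def proj(f,P):
    c=load(f); P=np.atleast_2d(np.array(P,float)); 
    return cv2.projectPoints(P,cv2.Rodrigues(c['cfw'][:3,:3])[0],c['cfw'][:3,3],c['K'],c['d'])[0][:,0]
def tri(obs):
    A=np.zeros((3,3));b=np.zeros(3)
    for f,uv in obs:
        o,d=ray(f,uv);M=np.eye(3)-np.outer(d,d);A+=M;b+=M@o
    return np.linalg.solve(A,b)
E
python3 - <<'E'
from h import *
for n in ['scene','top','wrist']: snap(n,n+'0')
for n in ['scene0','top0','wrist0']:
    W=np.linalg.inv(load(n)['cfw']);print(n,W[:3,3].round(),W[:3,2].round(2))
s=manip.get_state();print(s)
E
```

```text
pics
scene0 [1557. -214.  822.] [-0.81  0.16 -0.56]
top0 [ 392.   -3. 1169.] [ 0.13  0.02 -0.99]
wrist0 [157. 635. 384.] [ 0.26 -0.1  -0.96]
{'clock': 0.15, 'joint_pos': array([-1.23450275,  0.61569925, -0.01261847,  1.42451676,  0.00814844,
        1.10341795, -0.0404254 ]), 'joint_vel': array([ 7.12290309e-04, -2.92627688e-03, -1.17165116e-03, -5.03399537e-03,
       -7.27248261e-04,  9.63518803e-05, -1.74350639e-03]), 'tau': array([ 4.11880364e-04, -4.59348464e+01,  2.09196475e-01, -1.65943426e+01,
       -6.11784635e-02,  1.81358820e-02,  1.63032000e-04]), 'tool_pos': array([230.45918271, 607.1234014 , 217.75055096]), 'tool_rot': array([ 0.69540273,  0.12684732,  0.69561457, -0.12823872]), 'ft_force': array([ 0.0756587 , -0.11477282,  0.56642787]), 'wrist_torque': array([ 0.06109926, -0.01102283, -0.01306766]), 'grip_width': 93.25032758657939}
```

View pics/scene0.png

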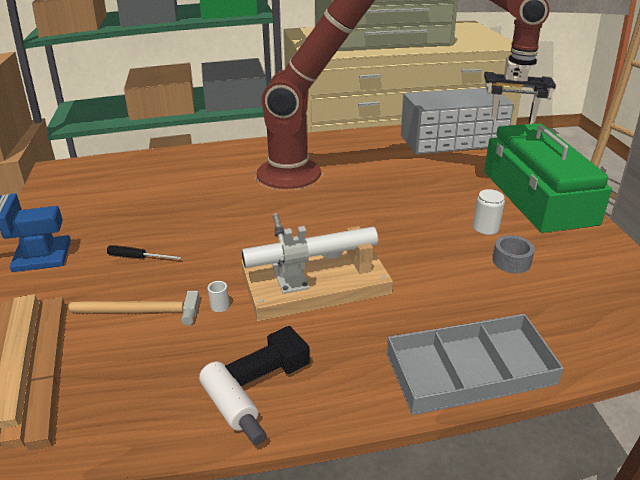

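View pics/top0.png

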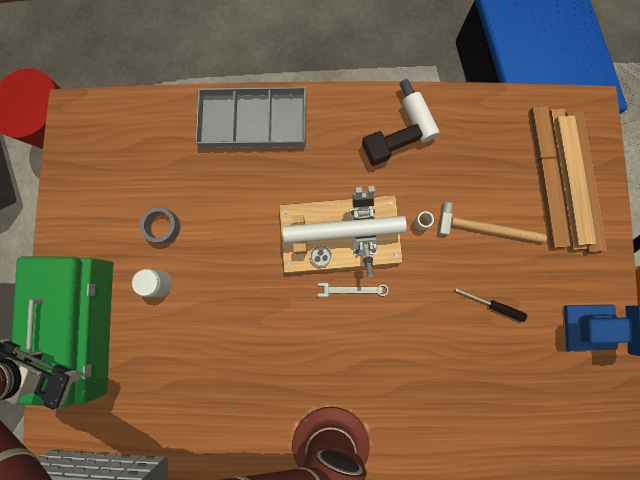

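View pics/wrist0.png

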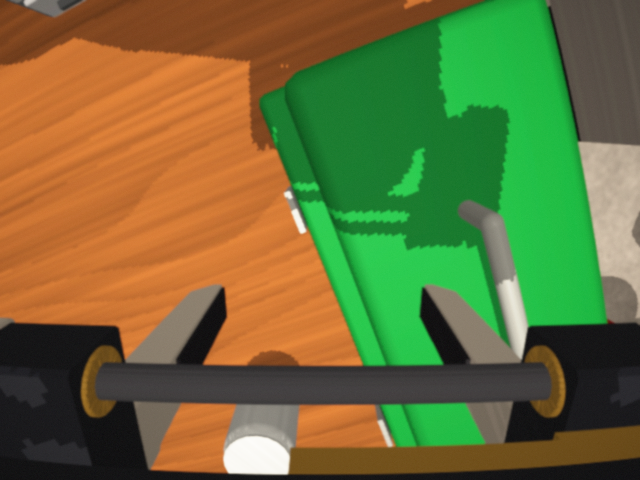

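Run:
```python
import cv2
a=cv2.imread('pics/top0.png')[175:305,265:445];cv2.imwrite('pics/top0c.png',cv2.resize(a,None,fx=4.4,fy=4.4,interpolation=cv2.INTER_CUBIC))
a=cv2.imread('pics/scene0.png')[195:325,225:405];cv2.imwrite('pics/scene0c.png',cv2.resize(a,None,fx=4.4,fy=4.4,interpolation=cv2.INTER_CUBIC))
```

```text
(no output)
```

View pics/top0c.png

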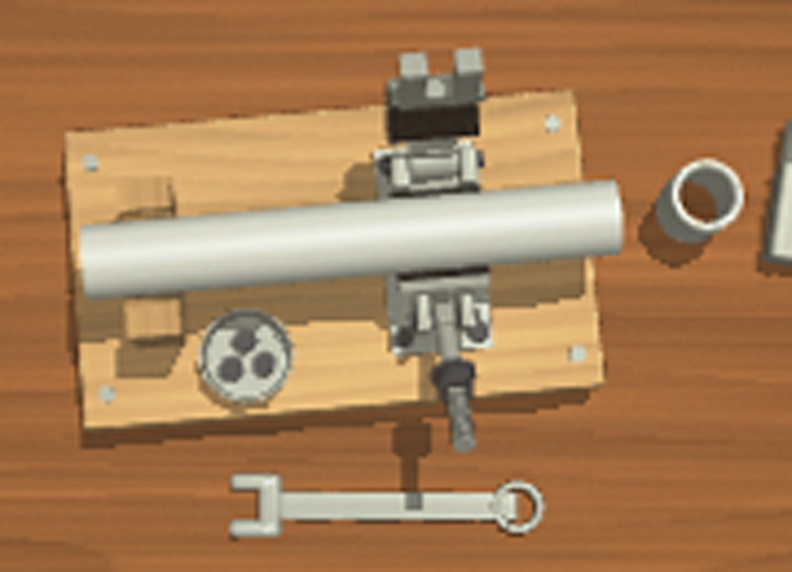

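View pics/scene0c.png

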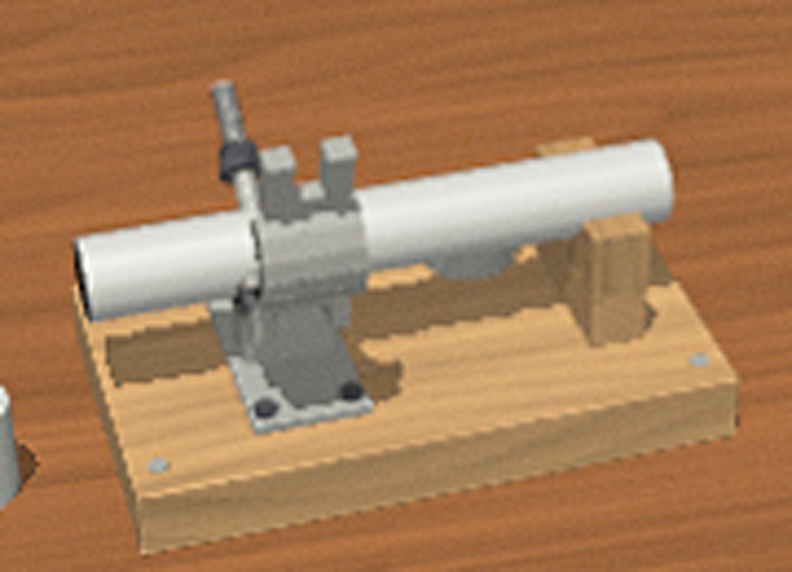

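Run:
```python
from h import *
t=lambda u,v:(u/4.4+265,v/4.4+175)
s=lambda u,v:(u/4.4+225,v/4.4+195)
for p in [(66,133),(574,92),(602,380),(82,428)]: print('board',onz('top0',t(*p),38).round(1))
for p in [(376,152),(478,143),(394,352),(492,346)]: print('plate',onz('top0',t(*p),44).round(1))
for p in [(84,262),(620,216)]: print('tube ax',onz('top0',t(*p),104).round(1))
print('thread end',tri([('top0',t(463,446)),('scene0',s(222,85))]).round(1))
print('nut',tri([('top0',t(455,375)),('scene0',s(238,160))]).round(1))
print('lugL',tri([('top0',t(413,62)),('scene0',s(338,145))]).round(1))
print('lugR',tri([('top0',t(469,57)),('scene0',s(277,155))]).round(1))
print(onz('top0',t(245,360),56))
```

```text
board [623.9 135.1  38. ]
board [ 648.9 -171.8   38. ]
board [ 474.7 -185.1   38. ]
board [446.1 122.9  38. ]
plate [610.8 -51.7  44. ]
plate [ 616.3 -112.8   44. ]
plate [490.8 -61.6  44. ]
plate [ 494.4 -119.5   44. ]
tube ax [536.3 115.7 104. ]
tube ax [ 562.5 -186.5  104. ]
thread end [432.5 -94.4 124.2]
nut [472.9 -92.5 102.3]
lugL [626.6 -64.  205.9]
lugR [629.2 -92.6 206.3]
[485.07155948  25.97502686  56.        ]
```

```bash
cat >> h.py <<'E'
# jig estimate
JO=np.array([554.,-86.,0]); JY=0.086
def j2w(p):
    c,s=np.cos(JY),np.sin(JY); p=np.atleast_2d(np.array(p,float)); return p@np.array([[c,s,0],[-s,c,0],[0,0,1]])+JO
def w2j(p):
    c,s=np.cos(JY),np.sin(JY); p=np.atleast_2d(np.array(p,float))-JO; return p@np.array([[c,-s,0],[s,c,0],[0,0,1]])
def down(yaw,tilt=0,flip=1):
    # tool x down (tilted fwd toward +jigx by tilt), y along jig y*flip ; yaw extra
    x=np.array([np.sin(tilt),0,-np.cos(tilt)]);y=np.array([0,flip,0.]);z=np.cross(x,y)
    return R.from_euler('z',yaw)*R.from_matrix(np.c_[x,y,z])
def cmd(P,Rt,s=None):
    s=s or manip.get_state(); q=rot(s['tool_rot'])
    sh=q.inv().apply(np.array(P)-s['tool_pos']); rv=(q.inv()*Rt).as_rotvec()
    print('shift',sh.round(1),'turn',rv.round(3),'dist',np.linalg.norm(sh).round(),'ang',np.degrees(np.linalg.norm(rv)).round())
    return sh,rv
def st():
    s=manip.get_state(); 
    print('t %.2f'%s['clock'],'pos',s['tool_pos'].round(1),'jig',w2j(s['tool_pos'])[0].round(1),'F',s['ft_force'].round(1),'M',s['wrist_torque'].round(2),'w',round(s['grip_width'],1),'q',s['joint_pos'].round(3))
    M=rot(s['tool_rot']).as_matrix();print('x',M[:,0].round(3),'y',M[:,1].round(3))
    import json;open('log.jsonl','a').write(json.dumps([list(s['joint_pos']),list(s['tool_pos']),list(s['tool_rot'])])+'\n')
    return s
E
python3 - <<'E'
from h import *
s=st()
c=manip.capture('wrist');print(np.array(c['mount']).round(2))
P=j2w([0,0,330])[0]
for f in (1,-1): cmd(P,down(JY,0,f),s)
P=j2w([102,0,240])[0]
for f in (1,-1): cmd(P,down(JY,0,f),s)
E
```

```text
t 0.15 pos [230.5 607.1 217.8] jig [-262.8  718.4  217.8] F [ 0.1 -0.1  0.6] M [ 0.06 -0.01 -0.01] w 93.3 q [-1.235  0.616 -0.013  1.425  0.008  1.103 -0.04 ]
x [-0.001 -0.002 -1.   ] y [ 0.355  0.935 -0.002]
[[   0.     -0.28    0.96 -166.23]
 [   1.     -0.     -0.     -0.59]
 [   0.      0.96    0.28  -78.55]
 [   0.      0.      0.      1.  ]]
shift [-111.2 -533.4  548.4] turn [-0.449 -0.     0.002] dist 773.0 ang 26.0
shift [-111.2 -533.4  548.4] turn [2.693e+00 3.000e-03 1.000e-03] dist 773.0 ang 154.0
shift [ -21.2 -489.   640.3] turn [-0.449 -0.     0.002] dist 806.0 ang 26.0
shift [ -21.2 -489.   640.3] turn [2.693e+00 3.000e-03 1.000e-03] dist 806.0 ang 154.0
```

>>> {"name": "step_arm", "arguments": {"moves": [[[-60,0,0,0,0,0,0],[-100,-50,50,-0.05,0,0,0],[-110,-100,105,-0.1,0,0,0],[-110,-150,155,-0.15,0,0,0],[-110,-200,205,-0.2,0,0,0],[-110,-245,250,-0.25,0,0,0],[-110,-290,295,-0.3,0,0,0],[-110,-335,340,-0.35,0,0,0],[-110,-380,390,-0.4,0,0,0],[-110,-425,440,-0.449,0,0,0]]]}}

```text
clock: 1.45
tool_pos: [465.1, 104.8, 328.7]
tool_rot: [0.706, -0.032, 0.706, 0.031]
ft_force: [0.9, 0.5, -0.2]
grip_width: 1.1
```

Run:
```python
from h import *
s=st()
cmd(j2w([20,0,320])[0],down(JY,0,1),s)
```

```text
t 1.45 pos [465.1 104.8 328.7] jig [-72.2 197.7 328.7] F [ 0.9  0.5 -0.2] M [ 0.07 -0.13  0.06] w 1.1 q [-0.348  0.243  0.103  1.722 -0.026  1.178  1.421]
x [ 0.    -0.001 -1.   ] y [-0.088  0.996 -0.001]
shift [   8.9 -197.9   91.7] turn [ 0.002 -0.     0.001] dist 218.0 ang 0.0
```

>>> {"name": "step_arm", "arguments": {"moves": [[[5,-40,20,0,0,0,0],[9,-85,40,0,0,0,0],[9,-130,60,0,0,0,0],[9,-165,80,0,0,0,0],[9,-190,90,0,0,0,0],[9,-198,92,0,0,0,0],[9,-198,92,0,0,0,0],[9,-198,92,0,0,0,0],[9,-198,92,0,0,0,0],[9,-198,92,0,0,0,0]]]}}

```text
clock: 2.7
tool_pos: [574.1, -83.5, 320.1]
tool_rot: [0.706, -0.032, 0.706, 0.031]
ft_force: [0.3, -0.9, 0.3]
grip_width: 0.5
```

Run:
```python
from h import *
s=st()
snap('wrist','w1')
```

```text
t 2.70 pos [574.1 -83.5 320.1] jig [ 20.2   0.7 320.1] F [ 0.3 -0.9  0.3] M [ 0.05  0.01 -0.  ] w 0.5 q [-0.01   0.428  0.183  1.473 -0.079  1.247  1.842]
x [ 0.    -0.001 -1.   ] y [-0.089  0.996 -0.001]
```

View pics/w1.png

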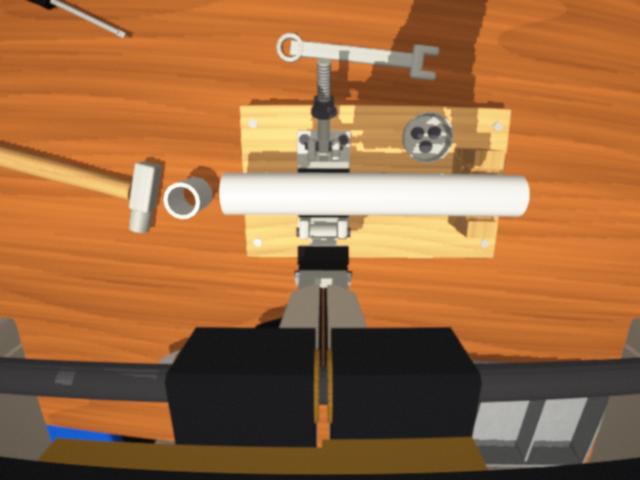

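Run:
```python
import cv2
a=cv2.imread('pics/w1.png')[45:295,215:535];cv2.imwrite('pics/w1c.png',cv2.resize(a,None,fx=2.4,fy=2.4,interpolation=cv2.INTER_CUBIC))
```

```text
(no output)
```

View pics/w1c.png

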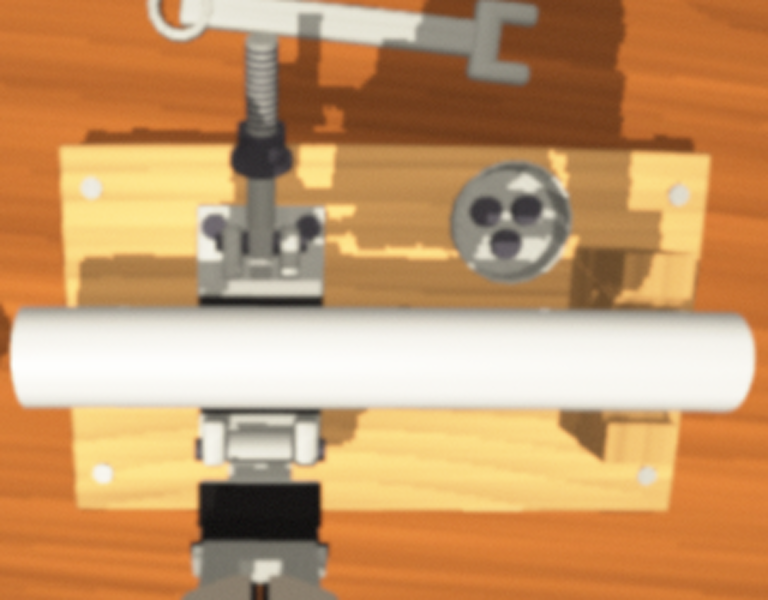

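Run:
```python
from h import *
t=lambda u,v:(u/2.4+215,v/2.4+45)
f='w1'
def pr(n,p): print(n,p.round(1),w2j(p)[0].round(1))
for p in [(60,147),(710,155),(668,510),(78,508)]: pr('board',onz(f,t(*p),38))
for p in [(198,207),(324,207)]: pr('plate',onz(f,t(*p),44))
for p in [(14,358),(755,362)]: pr('tubeend',onz(f,t(*p),104))
pr('hinge',onz(f,t(260,445),108))
pr('hingeL',onz(f,t(197,450),104)); pr('hingeR',onz(f,t(323,450),104))
pr('lower halfL',onz(f,t(202,300),104)); pr('R',onz(f,t(320,300),104))
T=lambda u,v:(u/4.4+265,v/4.4+175)
S=lambda u,v:(u/4.4+225,v/4.4+195)
pr('end',tri([(f,t(260,38)),('top0',T(463,446)),('scene0',S(222,85))]))
pr('nut',tri([(f,t(262,155)),('top0',T(455,375)),('scene0',S(238,160))]))
pr('hinge',tri([(f,t(260,445)),('top0',T(430,167))]))
print(w2j([[626.6,-64,205.9],[629.2,-92.6,206.3]]))
```

```text
board [ 475.7 -186.2   38. ] [-86.6 -93.1  38. ]
board [449.4 120.6  38. ] [-86.5 214.8  38. ]
board [626.7 136.1  38. ] [ 91.6 215.   38. ]
board [ 652.8 -170.9   38. ] [ 91.1 -93.1  38. ]
plate [ 497.7 -119.4   44. ] [-58.9 -28.4  44. ]
plate [492.5 -60.8  44. ] [-59.1  30.4  44. ]
tubeend [ 565.4 -188.6  104. ] [   2.5 -103.2  104. ]
tubeend [537.9 127.3 104. ] [  2.3 213.9 104. ]
hinge [593.  -81.8 108. ] [ 39.2   0.8 108. ]
hingeL [ 598.6 -108.6  104. ] [ 42.5 -26.4 104. ]
hingeR [593.8 -54.5 104. ] [ 42.4  28.  104. ]
lower halfL [ 534.5 -111.1  104. ] [-21.6 -23.4 104. ]
R [530.2 -62.6 104. ] [-21.7  25.4 104. ]
end [433.5 -95.  124.5] [-120.8    1.4  124.5]
nut [473.9 -92.2 102.7] [-80.4   0.7 102.7]
hinge [591.8 -80.6 106. ] [ 38.1   2.1 106. ]
[[ 74.22135929  15.68278756 205.9       ]
 [ 74.35518116 -13.03483928 206.3       ]]
```

```bash
sed -i 's/^JO=.*/JO=np.array([556.,-84.8,0]); JY=0.087/' h.py
python3 - <<'E'
from h import *
s=st()
cmd(j2w([108,0,188])[0],down(JY,0,1),s)
E
```

```text
t 2.75 pos [574.1 -83.8 320.1] jig [ 18.2  -0.6 320.1] F [1.  0.  0.4] M [ 0.04 -0.01  0.01] w 0.5 q [-0.01   0.428  0.183  1.473 -0.079  1.247  1.842]
x [ 0.    -0.001 -1.   ] y [-0.089  0.996 -0.001]
shift [132.1   0.5  89.8] turn [0.002 0.    0.001] dist 160.0 ang 0.0
```

>>> {"name": "step_arm", "arguments": {"moves": [[[0,0,45,0,0,0,0],[20,0.5,85,0,0,0,0],[70,0.5,90,0,0,0,0],[110,0.5,90,0,0,0,0],[132,0.5,90,0,0,0,0],[132,0.5,90,0,0,0,0],[132,0.5,90,0,0,0,0],[132,0.5,90,0,0,0,0],[132,0.5,85,0,0,0,0],[132,0.5,82,0,0,0,0]]]}}

```text
clock: 4.0
tool_pos: [655.5, -76.2, 188.7]
tool_rot: [0.707, -0.032, 0.706, 0.031]
ft_force: [0.6, -0.2, 0.6]
grip_width: 0.8
```

Run:
```python
from h import *
s=st()
for n in ('scene','top','wrist'): snap(n,n+'2')
a=cv2.imread('pics/scene2.png')[150:325,205:405];b=cv2.imread('pics/wrist2.png')[0:350,120:520]
cv2.imwrite('pics/c2.png',np.hstack([cv2.resize(a,(400,350)),b]))
```

```text
t 4.00 pos [655.5 -76.2 188.7] jig [ 9.990e+01 -1.000e-01  1.887e+02] F [ 0.6 -0.2  0.6] M [-0.01  0.   -0.04] w 0.8 q [-0.008  0.661  0.163  1.435 -0.114  1.054  1.836]
x [ 0.001 -0.001 -1.   ] y [-0.089  0.996 -0.001]
```

View pics/c2.png

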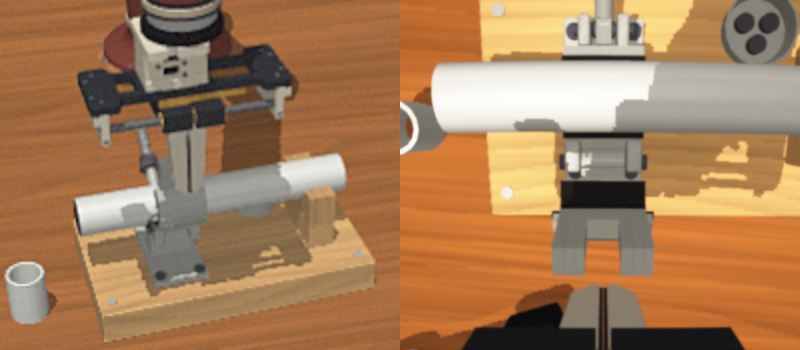

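Run:
```python
from h import *
for th in np.arange(1.8,-.01,-.1):
    c,s_=np.cos(th),np.sin(th)
    x=47.5+max(-106*c+16.5*s_,-93*c+13*s_); z=104+93*s_+13*c
    print(round(th,2),round(x-99.9,1),round(188.7-z,1))
```

```text
1.8 -12.2 -2.9
1.7 -22.4 -5.8
1.6 -32.8 -7.9
1.5 -43.4 -9.0
1.4 -54.2 -9.2
1.3 -64.8 -8.4
1.2 -74.0 -6.7
1.1 -83.0 -4.1
1.0 -91.7 -0.6
0.9 -100.0 3.8
0.8 -107.9 8.9
0.7 -115.2 14.8
0.6 -121.8 21.5
0.5 -127.8 28.7
0.4 -133.0 36.5
0.3 -137.4 44.8
0.2 -141.0 53.5
0.1 -143.6 62.5
-0.0 -145.4 71.7
```

>>> {"name": "step_arm", "arguments": {"moves": [[[-3,0,-12,0,0,0,0],[-6,0,-22,0,0,0,0],[-8,0,-33,0,0,0,0],[-9,0,-43,0,0,0,0],[-9,0,-54,0,0,0,0],[-8,0,-65,0,0,0,0],[-7,0,-74,0,0,0,0],[-4,0,-83,0,0,0,0],[-1,0,-92,0,0,0,0],[4,0,-100,0,0,0,0]]]}}

```text
clock: 5.4
tool_pos: [555.1, -85.4, 184.0]
tool_rot: [0.706, -0.032, 0.707, 0.031]
ft_force: [1.9, 0.4, 2.8]
grip_width: 0.7
```

Run:
```python
from h import *
s=st()
for n in ('scene','wrist'): snap(n,n+'3')
a=cv2.imread('pics/scene3.png')[150:325,205:405];b=cv2.imread('pics/wrist3.png')[0:350,120:520]
cv2.imwrite('pics/c3.png',np.hstack([cv2.resize(a,(400,350)),b]))
p=w2j(s['tool_pos'])[0]
for th in np.arange(.9,-.01,-.1):
    c,s_=np.cos(th),np.sin(th)
    x=47.5+max(-106*c+16.5*s_,-93*c+13*s_); z=104+93*s_+13*c
    print(round(th,2),round(x-p[0],1),round(p[2]-z,1))
```

```text
t 5.40 pos [555.1 -85.4 184. ] jig [ -1.   -0.5 184. ] F [1.9 0.4 2.8] M [ 0.27 -0.4  -0.01] w 0.7 q [ 0.006  0.518  0.164  1.734 -0.102  0.898  1.872]
x [-0.    -0.001 -1.   ] y [-0.089  0.996 -0.001]
0.9 0.8 -0.9
0.8 -7.0 4.2
0.7 -14.3 10.2
0.6 -21.0 16.8
0.5 -26.9 24.0
0.4 -32.1 31.8
0.3 -36.5 40.1
0.2 -40.1 48.8
0.1 -42.8 57.8
0.0 -44.5 67.0
```

View pics/c3.png

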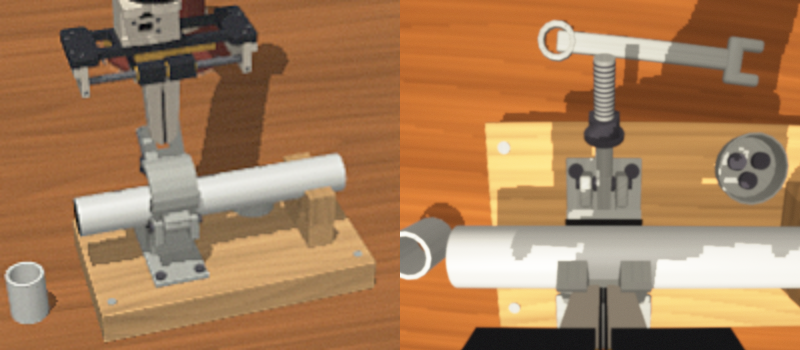

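>>> {"name": "step_arm", "arguments": {"moves": [[[4,0.5,-7,0,0,0,0],[10,0.5,-14,0,0,0,0],[17,0.5,-21,0,0,0,0],[24,0.5,-27,0,0,0,0],[32,0.5,-32,0,0,0,0],[38,0.5,-36,0,0,0,0],[42,0.5,-37.5,0,0,0,0],[45,0.5,-39,0,0,0,0],[47,0.5,-39.5,0,0,0,0],[49,0.5,-40,0,0,0,0]]]}}

```text
clock: 6.75
tool_pos: [512.6, -88.8, 134.3]
tool_rot: [0.704, -0.031, 0.709, 0.031]
ft_force: [-1.0, -0.4, 2.0]
grip_width: 0.2
```

Run:
```python
from h import *
s=st()
```

```text
t 6.75 pos [512.6 -88.8 134.3] jig [-43.6  -0.2 134.3] F [-1.  -0.4  2. ] M [-0.04  0.21 -0.04] w 0.2 q [ 0.025  0.528  0.153  1.898 -0.112  0.73   1.901]
x [-0.006 -0.001 -1.   ] y [-0.088  0.996 -0.   ]
```

>>> {"name": "step_arm", "arguments": {"moves": [[[1,0,0,0,0,0,0],[2,0,0,0,0,0,0],[3,0,0,0,0,0,0],[3.5,0,0,0,0,0,0],[4,0,0,0,0,0,0],[4.5,0,0,0,0,0,0],[5,0,0,0,0,0,0],[5,0,0,0,0,0,0],[5,0,0,0,0,0,0],[5,0,0,0,0,0,0]]]}}

```text
clock: 8.0
tool_pos: [512.6, -88.7, 129.2]
tool_rot: [0.704, -0.031, 0.709, 0.031]
ft_force: [-1.4, 0.6, 2.1]
grip_width: 0.5
```

Run:
```python
from h import *
s=st();cmd(j2w([-45,0,s['tool_pos'][2]-1])[0],down(JY,0,1),s)
```

```text
t 8.00 pos [512.6 -88.7 129.2] jig [-4.350e+01 -1.000e-01  1.292e+02] F [-1.4  0.6  2.1] M [-0.05  0.34 -0.02] w 0.5 q [ 0.027  0.535  0.151  1.903 -0.114  0.718  1.902]
x [-0.006 -0.001 -1.   ] y [-0.088  0.996 -0.   ]
shift [ 1.   0.1 -1.5] turn [ 0.001 -0.006  0.   ] dist 2.0 ang 0.0
```

>>> {"name": "step_arm", "arguments": {"moves": [[[0.5,0,0,0,0,0,0],[1,0,0,0,0,0,0],[1.5,0,0,0,0,0,0],[1.5,0,0,0,0,0,0],[1.5,0,0,0,0,0,0],[1.5,0,0,0,0,0,0],[1.5,0,0,0,0,0,0],[1.5,0,0,0,0,0,0],[1.5,0,0,0,0,0,0],[1.5,0,0,0,0,0,0]]]}}

```text
clock: 9.25
tool_pos: [512.8, -88.6, 127.8]
tool_rot: [0.704, -0.031, 0.708, 0.031]
ft_force: [-0.5, 0.2, 0.3]
grip_width: 0.7
```

Run:
```python
from h import *
s=st();cmd(j2w([-45,0,s['tool_pos'][2]-1])[0],down(JY,0,1),s)
```

```text
t 9.25 pos [512.8 -88.6 127.8] jig [-4.330e+01 -1.000e-01  1.278e+02] F [-0.5  0.2  0.3] M [ 0.03 -0.1   0.01] w 0.7 q [ 0.027  0.537  0.15   1.904 -0.115  0.714  1.903]
x [-0.005 -0.001 -1.   ] y [-0.088  0.996 -0.   ]
shift [ 1.   0.1 -1.7] turn [ 0.001 -0.006  0.   ] dist 2.0 ang 0.0
```

>>> {"name": "step_arm", "arguments": {"moves": [[[0.2,0,0,0,0,0,0],[0.4,0,0,0,0,0,0],[0.6,0,0,0,0,0,0],[0.8,0,0,0,0,0,0],[1,0,0,0,0,0,0],[1.2,0,0,0,0,0,0],[1.4,0,0,0,0,0,0],[1.6,0,0,0,0,0,0],[1.8,0,0,0,0,0,0],[2,0,0,0,0,0,0]]]}}

```text
clock: 10.5
tool_pos: [512.4, -88.7, 125.7]
tool_rot: [0.704, -0.031, 0.709, 0.031]
ft_force: [-1.8, -0.2, 1.8]
grip_width: 0.5
```

Run:
```python
from h import *
s=st()
snap('wrist','w4');snap('scene','s4')
s=st()
a=cv2.imread('pics/s4.png')[150:325,205:405];b=cv2.imread('pics/w4.png')[0:350,120:520]
cv2.imwrite('pics/c4.png',np.hstack([cv2.resize(a,(400,350)),b]))
```

```text
t 10.50 pos [512.4 -88.7 125.7] jig [-4.370e+01 -1.000e-01  1.257e+02] F [-1.8 -0.2  1.8] M [ 0.01  0.4  -0.08] w 0.5 q [ 0.028  0.54   0.15   1.906 -0.115  0.709  1.903]
x [-0.006 -0.001 -1.   ] y [-0.088  0.996 -0.   ]
t 10.60 pos [512.4 -88.7 125.6] jig [-4.380e+01 -1.000e-01  1.256e+02] F [-2.1 -0.7  1. ] M [-0.01  0.45 -0.02] w 0.5 q [ 0.028  0.54   0.15   1.906 -0.115  0.709  1.903]
x [-0.006 -0.001 -1.   ] y [-0.088  0.996 -0.   ]
```

View pics/c4.png

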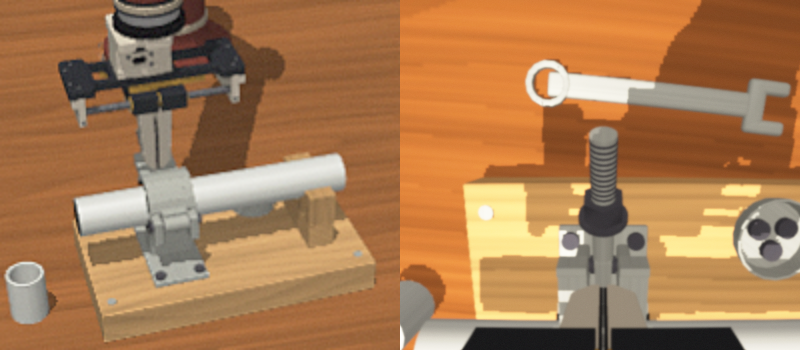

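>>> {"name": "step_arm", "arguments": {"moves": [[[0,0,-0.5,0,0,0,0],[0.3,0,-0.9,0,0,0,0],[0.6,0,-1,0,0,0,0],[0.8,0,-1.1,0,0,0,0],[1,0,-1.2,0,0,0,0],[1.2,0,-1.2,0,0,0,0],[1.4,0,-1.3,0,0,0,0],[1.6,0,-1.3,0,0,0,0],[1.8,0,-1.4,0,0,0,0],[2,0,-1.5,0,0,0,0]]]}}

```text
clock: 11.85
tool_pos: [511.3, -88.8, 123.9]
tool_rot: [0.704, -0.031, 0.708, 0.031]
ft_force: [1.1, 1.0, 3.4]
grip_width: 0.3
```

Run:
```python
from h import *
s=st()
```

```text
t 11.85 pos [511.3 -88.8 123.9] jig [-4.490e+01 -1.000e-01  1.239e+02] F [1.1 1.  3.4] M [ 0.15 -0.35  0.03] w 0.3 q [ 0.029  0.541  0.149  1.912 -0.116  0.702  1.905]
x [-0.006 -0.001 -1.   ] y [-0.088  0.996 -0.   ]
```

>>> {"name": "step_arm", "arguments": {"moves": [[[0.2,0,0,0,0,0,0],[0.4,0,-0.1,0,0,0,0],[0.5,0,-0.1,0,0,0,0],[0.7,0,-0.2,0,0,0,0],[0.8,0,-0.2,0,0,0,0],[1,0,-0.2,0,0,0,0],[1.1,0,-0.3,0,0,0,0],[1.2,0,-0.3,0,0,0,0],[1.4,0,-0.3,0,0,0,0],[1.5,0,-0.3,0,0,0,0]]]}}

```text
clock: 13.1
tool_pos: [511.3, -88.9, 123.4]
tool_rot: [0.705, -0.031, 0.708, 0.031]
ft_force: [0.1, 0.7, 10.5]
grip_width: 0.7
```

Run:
```python
from h import *
s=st()
```

```text
t 13.10 pos [511.3 -88.9 123.4] jig [-44.9  -0.2 123.4] F [ 0.1  0.7 10.5] M [0.22 0.03 0.02] w 0.7 q [ 0.029  0.542  0.149  1.913 -0.116  0.699  1.905]
x [-0.004 -0.001 -1.   ] y [-0.088  0.996 -0.   ]
```

```bash
cat > kin.py <<'E'
from h import *
import json
from scipy.optimize import least_squares
def fk(q,p):
    sg=p[4:]
    Rz=lambda a:R.from_euler('z',a);Ry=lambda a:R.from_euler('y',a)
    A=Rz(-q[0]+p[4])*Ry(q[1]); pos=np.array([0,0,p[0]])+A.apply([0,0,p[1]])
    A=A*Rz(p[6]*q[2])*Ry(q[3]); pos=pos+A.apply([p[5],0,p[2]])
    A=A*Rz(p[7]*q[4])*Ry(q[5]); pos=pos+A.apply([0,0,p[3]])
    return pos,A
L=[json.loads(l) for l in open('log.jsonl')]
if __name__=='__main__':
  for s3 in (1,-1):
   for s5 in (1,-1):
    def res(p):
        p=np.r_[p,s3,s5]; r=[]
        for q,t,o in L:
            P,A=fk(q,p); r+=list((P-t)/1.0)+list((A.apply([0,0,1])-rot(o).apply([1,0,0]))*300)
        return np.array(r)
    o=least_squares(res,[330,420,450,300,0,0]);print(s3,s5,o.x.round(2),np.sqrt(np.mean(o.fun**2)).round(2))
E
python3 kin.py
```

```text
1 1 [-1.39809e+03  5.82390e+02  3.55300e+02 -1.30667e+03 -2.10000e-01
  1.20700e+01] 15.91
1 -1 [-6.7343e+02  5.3926e+02  3.7053e+02 -6.3312e+02 -7.0000e-02  9.1200e+00] 19.22
-1 1 [-4.9590e+01  5.4998e+02  3.7434e+02  9.9500e+00 -4.0000e-02  1.9000e+00] 17.6
-1 -1 [ 6.3506e+02  5.5073e+02  3.7101e+02  7.0236e+02 -4.0000e-02 -4.9500e+00] 0.83
```

>>> {"name": "step_arm", "arguments": {"moves": [[[-2,0,0,0,0,0,0],[-12,0,0,0,0,0,0],[-30,0,0,0,0,0,40],[-50,0,0,0,0,0,40],[-75,0,-20,0,0,0,40],[-100,0,-50,0,0,0,40],[-115,0,-80,0,0,0,40],[-120,0,-110,0,-0.1,0,40],[-120,0,-130,0,-0.2,0,40],[-120,0,-150,0,-0.3,0,40]]]}}

```text
clock: 14.35
tool_pos: [361.0, -102.0, 244.2]
tool_rot: [0.803, -0.026, 0.594, 0.035]
ft_force: [-0.2, -0.6, 0.0]
grip_width: 40.2
```

```bash
python3 - <<'E'
from h import *
s=st()
snap('wrist','w5');snap('scene','s5');snap('top','t5')
a=cv2.imread('pics/s5.png')[150:325,205:405];b=cv2.imread('pics/w5.png')[0:350,120:520]
cv2.imwrite('pics/c5.png',np.hstack([cv2.resize(a,(400,350)),b]))
E
python3 kin.py
```

```text
t 14.35 pos [ 361.  -102.   244.2] jig [-1.958e+02 -2.000e-01  2.442e+02] F [-0.2 -0.6  0. ] M [0.01 0.25 0.  ] w 40.2 q [ 0.138  0.032  0.183  2.301 -0.236  0.547  2.165]
x [ 0.293  0.025 -0.956] y [-0.088  0.996 -0.001]
1 1 [ 2.4104e+02  5.7727e+02  3.4812e+02  3.4896e+02 -2.1000e-01 -9.0900e+00] 16.62
1 -1 [-1.6462e+02  4.3720e+02  3.8902e+02 -1.6235e+02 -1.9000e-01 -6.9320e+01] 24.32
-1 1 [ 1.2677e+02  5.1329e+02  3.8160e+02  1.6781e+02  1.0000e-02 -2.0620e+01] 19.76
-1 -1 [ 2.4335e+02  5.4633e+02  3.7384e+02  3.0365e+02 -4.0000e-02 -3.0900e+00] 1.12
```

View pics/c5.png

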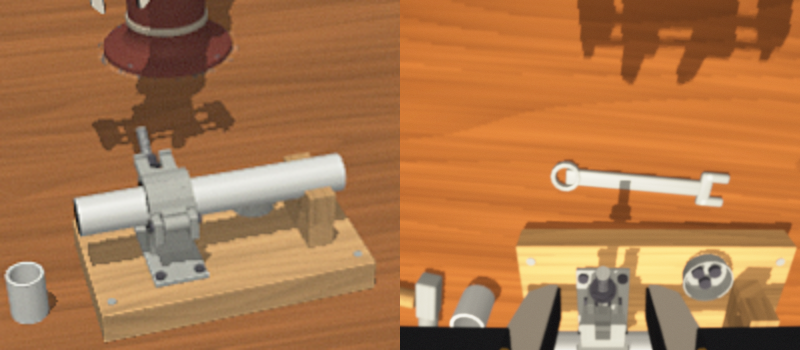

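Run:
```python
from h import *
phi=1.007
B=lambda r,y=0:j2w([-46-r*np.sin(phi),y,76+r*np.cos(phi)])[0]
for f,src in (('w5','w5'),('t5','t5')):
    im=cv2.imread('pics/%s.png'%src)
    pts=proj(f,[B(0),B(42),B(54),B(90)]); print(f,pts.round(1).tolist())
    x0,y0=(pts.mean(0)-60).astype(int) if f=='w5' else (pts.mean(0)-30).astype(int)
    n=120 if f=='w5' else 60
    for p in pts: cv2.circle(im,tuple(int(round(v)) for v in p),0,(0,0,255),-1)
    c=im[max(y0,0):y0+n,x0:x0+n]; cv2.imwrite('pics/bb_%s.png'%f,cv2.resize(c,(400,int(400*c.shape[0]/c.shape[1])),interpolation=cv2.INTER_NEAREST))
a=cv2.imread('pics/bb_w5.png');b=cv2.imread('pics/bb_t5.png');h=min(a.shape[0],b.shape[0]);cv2.imwrite('pics/bb.png',np.hstack([a[:h],b[:h]]))
```

```text
w5 [[323.4, 300.4], [323.4, 288.4], [323.5, 284.6], [323.5, 271.3]]
t5 [[365.9, 246.3], [368.0, 259.6], [368.6, 263.5], [370.5, 275.5]]
```

View pics/bb.png

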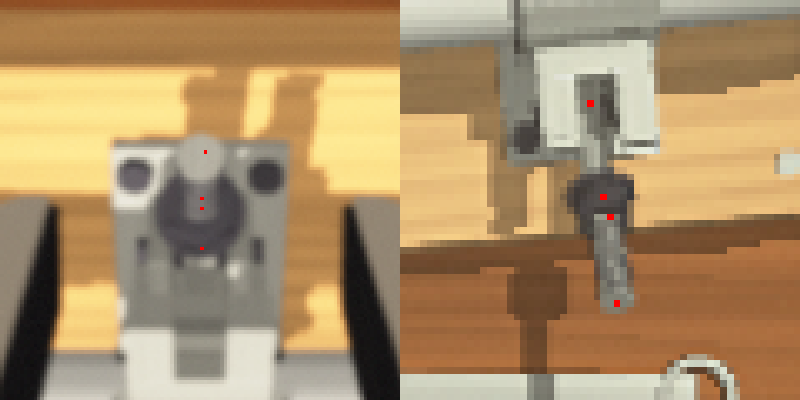

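```bash
cat >> h.py <<'E'
def tippose(phi,pull,tau,rg=76,y=0):
    r=rg+pull; g=np.array([-46-r*np.sin(phi),y,76+r*np.cos(phi)])
    return j2w(g+19*np.array([np.sin(tau),0,-np.cos(tau)]))[0], down(JY,tau,1)
E
python3 - <<'E'
from h import *
s=manip.get_state()
P,Q=tippose(1.007,0,.3)
d=Q.apply([1,0,0])
cmd(P-40*d,Q,s); cmd(P,Q,s)
E
```

```text
shift [125.8  -0.   46.4] turn [-0.002 -0.007 -0.001] dist 134.0 ang 0.0
shift [ 1.658e+02 -1.000e-01  4.670e+01] turn [-0.002 -0.007 -0.001] dist 172.0 ang 0.0
```

>>> {"name": "step_arm", "arguments": {"moves": [[[30,0,20,0,0,0,40],[65,0,40,0,0,0,40],[100,0,46,0,-0.007,0,40],[125,0,46.5,0,-0.007,0,40],[145,0,46.5,0,-0.007,0,40],[160,0,46.5,0,-0.007,0,40],[166,0,46.7,0,-0.007,0,40],[166,0,46.7,0,-0.007,0,40],[166,0,46.7,0,-0.007,0,40],[166,0,46.7,0,-0.007,0,30]]]}}

```text
clock: 15.75
tool_pos: [452.1, -93.8, 98.8]
tool_rot: [0.805, -0.025, 0.592, 0.035]
ft_force: [-0.3, -0.5, 0.6]
grip_width: 34.3
```

Run:
```python
from h import *
s=st()
P,Q=tippose(1.007,0,.3)
cmd(P,Q,s)
snap('wrist','w6');snap('scene','s6')
a=cv2.imread('pics/s6.png')[150:325,205:405];b=cv2.imread('pics/w6.png')[130:480,120:520]
cv2.imwrite('pics/c6.png',np.hstack([cv2.resize(a,(400,350)),b]))
```

```text
t 15.75 pos [452.1 -93.8  98.8] jig [-104.3    0.    98.8] F [-0.3 -0.5  0.6] M [ 0.02  0.31 -0.  ] w 34.3 q [ 0.288  0.451 -0.095  2.326 -0.532  0.09   2.389]
x [ 0.296  0.026 -0.955] y [-0.086  0.996  0.001]
shift [ 0.2 -0.  -0.4] turn [-0.001  0.001 -0.   ] dist 0.0 ang 0.0
```

View pics/c6.png

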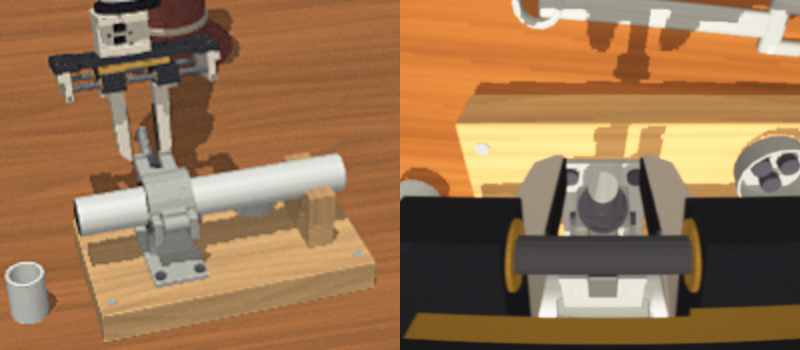

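>>> {"name": "step_arm", "arguments": {"moves": [[[0,0,0,0,0,0,5],[0,0,0,0,0,0,5],[0,0,0,0,0,0,5],[0,0,0,0,0,0,5],[0,0,0,0,0,0,5],[-4,0,-3.5,0,0,0,5],[-8,0,-7,0,0,0,5],[-12,0,-10.5,0,0,0,5],[-15,0,-13,0,0,0,5],[-17,0,-14.5,0,0,0,5]]]}}

```text
clock: 17.1
tool_pos: [433.0, -95.6, 110.9]
tool_rot: [0.805, -0.025, 0.592, 0.035]
ft_force: [0.9, -0.1, -0.3]
grip_width: 11.4
```

Run:
```python
from h import *
s=st()
P,Q=tippose(1.007,22,.3)
cmd(P,Q,s)
snap('wrist','w7');snap('scene','s7');snap('top','t7')
s=st()
a=cv2.imread('pics/s7.png')[150:325,205:405];b=cv2.imread('pics/w7.png')[130:480,120:520]
cv2.imwrite('pics/c7.png',np.hstack([cv2.resize(a,(400,350)),b]))
```

```text
t 17.10 pos [433.  -95.6 110.9] jig [-123.5   -0.   110.9] F [ 0.9 -0.1 -0.3] M [-0.05  0.12  0.04] w 11.4 q [ 0.307  0.406 -0.096  2.358 -0.526  0.106  2.397]
x [ 0.296  0.026 -0.955] y [-0.085  0.996  0.001]
shift [0.7 0.  0.1] turn [-0.002  0.001 -0.   ] dist 1.0 ang 0.0
t 17.25 pos [433.1 -95.5 110.7] jig [-123.4    0.   110.7] F [ 0.7 -0.5 -0.8] M [-0.07  0.1  -0.02] w 11.4 q [ 0.307  0.407 -0.096  2.357 -0.526  0.106  2.397]
x [ 0.296  0.026 -0.955] y [-0.086  0.996  0.001]
```

View pics/c7.png

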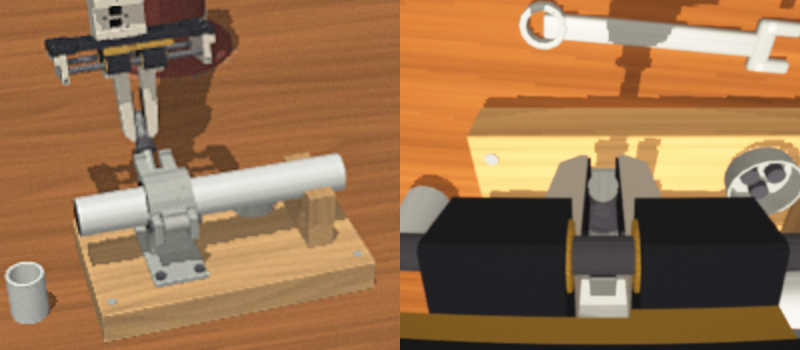

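```bash
cat > sw.py <<'E'
from h import *
import sys
def rows(phis,pull,s=None,tau0=.3,phi0=1.007,pulls=None,tmin=-.7):
    s=s or manip.get_state(); q=rot(s['tool_rot'])
    for i,ph in enumerate(phis):
        P,Q=tippose(ph,pulls[i] if pulls is not None else pull,max(tmin,tau0-(phi0-ph)))
        sh=q.inv().apply(P-s['tool_pos']); rv=(q.inv()*Q).as_rotvec()
        print(round(ph,3),sh.round(1),rv.round(3))
E
python3 - <<'E'
from sw import *
rows(np.linspace(1.007,.35,11)[1:],22)
E
```

```text
0.941 [-3.5 -0.   3.8] [-0.001  0.067 -0.   ]
0.876 [-7.3 -0.   7.9] [-0.001  0.133 -0.   ]
0.81 [-10.8  -0.   12.1] [-0.001  0.198 -0.   ]
0.744 [-14.1  -0.   16.6] [-0.001  0.264 -0.   ]
0.678 [-17.    0.   21.4] [-0.001  0.33  -0.   ]
0.613 [-19.6   0.   26.2] [-0.001  0.395 -0.001]
0.547 [-21.9   0.   31.3] [-0.001  0.461 -0.001]
0.481 [-23.9   0.   36.5] [-0.001  0.527 -0.001]
0.416 [-25.5   0.   41.8] [-0.001  0.593 -0.001]
0.35 [-26.7   0.   47.2] [-0.001  0.658 -0.001]
```

>>> {"name": "step_arm", "arguments": {"moves": [[[-3.5,0,3.8,0,0.067,0,5],[-7.3,0,7.9,0,0.133,0,5],[-10.8,0,12.1,0,0.198,0,5],[-14.1,0,16.6,0,0.264,0,5],[-17,0,21.4,0,0.33,0,5],[-18.4,0,23.8,0,0.362,0,5],[-19.6,0,26.2,0,0.395,0,5],[-19.6,0,26.2,0,0.395,0,5],[-19.6,0,26.2,0,0.395,0,5],[-19.6,0,26.2,0,0.395,0,5]]]}}

```text
clock: 18.5
tool_pos: [451.8, -93.9, 137.2]
tool_rot: [0.673, -0.031, 0.739, 0.029]
ft_force: [-0.1, -0.1, -1.2]
grip_width: 11.3
```

Run:
```python
from sw import *
s=st()
cmd(*tippose(.613,22,.3-.394),s)
snap('wrist','w8');snap('scene','s8');snap('top','t8')
a=cv2.imread('pics/s8.png')[150:325,205:405];b=cv2.imread('pics/w8.png')[130:480,120:520]
cv2.imwrite('pics/c8.png',np.hstack([cv2.resize(a,(400,350)),b]))
s=st()
rows(np.linspace(.613,0,11)[1:],22)
```

```text
t 18.50 pos [451.8 -93.9 137.2] jig [-104.6    0.   137.2] F [-0.1 -0.1 -1.2] M [-0.14 -0.16 -0.05] w 11.3 q [-0.144  0.511  0.419  1.986 -0.243  0.788  2.073]
x [-0.093 -0.007 -0.996] y [-0.085  0.996  0.001]
shift [-0.1 -0.   0.5] turn [-0.002  0.    -0.001] dist 0.0 ang 0.0
t 18.65 pos [451.8 -93.9 137.2] jig [-104.6    0.   137.2] F [-0.2 -1.6 -1.6] M [-0.11 -0.1  -0.  ] w 10.9 q [-0.144  0.511  0.419  1.986 -0.243  0.789  2.073]
x [-0.094 -0.007 -0.996] y [-0.085  0.996  0.001]
0.552 [-3.9  0.   4. ] [-0.002  0.061 -0.001]
0.49 [-7.4  0.   7.7] [-0.002  0.122 -0.001]
0.429 [-10.8   0.   11.7] [-0.001  0.184 -0.001]
0.368 [-13.9   0.   15.9] [-0.001  0.245 -0.001]
0.306 [-16.7   0.   20.2] [-0.001  0.306 -0.001]
0.245 [-19.2   0.1  24.7] [-0.001  0.368 -0.001]
0.184 [-21.5   0.1  29.3] [-0.001  0.429 -0.001]
0.123 [-23.5   0.1  34.1] [-0.001  0.49  -0.001]
0.061 [-25.2   0.1  39. ] [-0.001  0.552 -0.002]
0.0 [-26.5   0.1  44.1] [-0.001  0.606 -0.002]
```

View pics/c8.png

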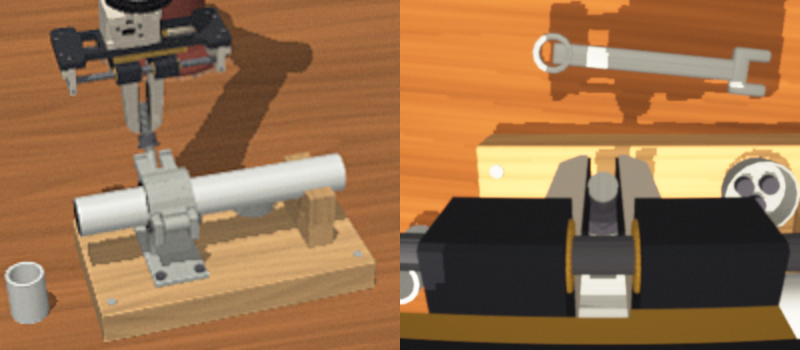

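>>> {"name": "step_arm", "arguments": {"moves": [[[-3.9,0,4,0,0.061,0,5],[-7.4,0,7.7,0,0.122,0,5],[-10.8,0,11.7,0,0.184,0,5],[-13.9,0,15.9,0,0.245,0,5],[-16.7,0,20.2,0,0.306,0,5],[-19.2,0,24.7,0,0.368,0,5],[-21.5,0,29.3,0,0.429,0,5],[-23.5,0,34.1,0,0.49,0,5],[-23.5,0,34.1,0,0.49,0,5],[-23.5,0,34.1,0,0.49,0,5]]]}}

```text
clock: 19.9
tool_pos: [487.5, -90.8, 157.3]
tool_rot: [0.474, -0.037, 0.88, 0.021]
ft_force: [0.7, -0.6, -1.9]
grip_width: 11.6
```

Run:
```python
from sw import *
s=st()
snap('wrist','w9');snap('scene','s9');snap('top','t9')
a=cv2.imread('pics/s9.png')[150:325,205:405];b=cv2.imread('pics/w9.png')[130:480,120:520]
cv2.imwrite('pics/c9.png',np.hstack([cv2.resize(a,(400,350)),b]))
s=st()
rows([.12,.09,.06,.03,0,-.03],22)
```

```text
t 19.90 pos [487.5 -90.8 157.3] jig [-6.880e+01 -1.000e-01  1.573e+02] F [ 0.7 -0.6 -1.9] M [-0.07 -0.7   0.05] w 11.6 q [-0.163  0.794  0.451  1.505 -0.132  1.465  1.964]
x [-0.549 -0.046 -0.835] y [-0.085  0.996  0.001]
t 20.05 pos [487.5 -90.8 157.9] jig [-6.880e+01 -1.000e-01  1.579e+02] F [ 0.3 -0.7 -2.6] M [-0.12 -0.69  0.07] w 11.2 q [-0.163  0.793  0.451  1.505 -0.132  1.466  1.964]
x [-0.549 -0.046 -0.835] y [-0.085  0.996  0.001]
0.12 [0.  0.1 0.7] [-0.001  0.004 -0.002]
0.09 [-1.8  0.1  2.4] [-0.001  0.034 -0.002]
0.06 [-3.7  0.1  4.1] [-0.001  0.064 -0.002]
0.03 [-5.4  0.1  5.9] [-0.001  0.094 -0.002]
0 [-7.1  0.1  7.9] [-0.001  0.117 -0.002]
-0.03 [-8.7  0.1 10.4] [-0.001  0.117 -0.002]
```

View pics/c9.png

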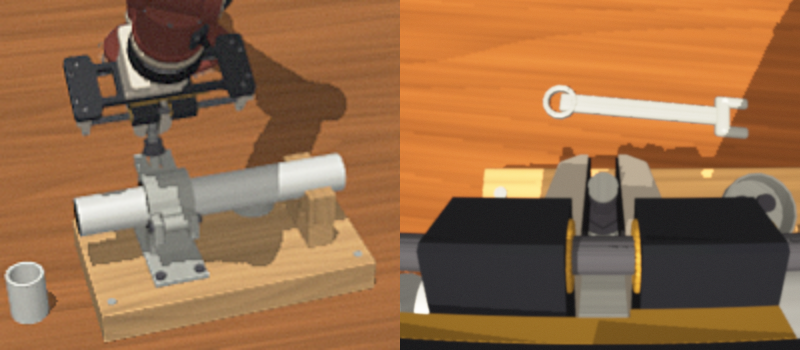

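>>> {"name": "step_arm", "arguments": {"moves": [[[-0.9,0,1.5,0,0.019,0,5],[-1.8,0,2.4,0,0.034,0,5],[-2.8,0,3.2,0,0.05,0,5],[-3.7,0,4.1,0,0.064,0,5],[-4.5,0,5,0,0.08,0,5],[-5.4,0,5.9,0,0.094,0,5],[-5.4,0,5.9,0,0.094,0,5],[-5.4,0,5.9,0,0.094,0,5],[-5.4,0,5.9,0,0.094,0,5],[-5.4,0,5.9,0,0.094,0,5]]]}}

```text
clock: 21.3
tool_pos: [495.5, -90.2, 159.3]
tool_rot: [0.432, -0.038, 0.901, 0.019]
ft_force: [-0.3, -1.2, -1.7]
grip_width: 11.3
```

Run:
```python
from sw import *
s=st()
cmd(*tippose(.03,22,.3-.977),s)
rows([.03,.02,.01,0,-.01,-.02],22)
```

```text
t 21.30 pos [495.5 -90.2 159.3] jig [-6.080e+01 -1.000e-01  1.593e+02] F [-0.3 -1.2 -1.7] M [-0.07 -0.64  0.07] w 11.3 q [-0.156  0.856  0.448  1.412 -0.119  1.586  1.959]
x [-0.624 -0.052 -0.78 ] y [-0.085  0.996  0.001]
shift [0.1 0.1 0. ] turn [-0.001  0.    -0.002] dist 0.0 ang 0.0
0.03 [0.1 0.1 0. ] [-0.001  0.    -0.002]
0.02 [-0.5  0.1  0.6] [-0.001  0.01  -0.002]
0.01 [-1.1  0.1  1.1] [-0.001  0.02  -0.002]
0 [-1.7  0.1  1.8] [-0.001  0.023 -0.002]
-0.01 [-2.4  0.1  2.6] [-0.001  0.023 -0.002]
-0.02 [-3.   0.1  3.4] [-0.001  0.023 -0.002]
```

>>> {"name": "step_arm", "arguments": {"moves": [[[-0.3,0,0.3,0,0.005,0,5],[-0.5,0,0.6,0,0.01,0,5],[-0.8,0,0.9,0,0.015,0,5],[-1.1,0,1.1,0,0.02,0,5],[-1.4,0,1.4,0,0.025,0,5],[-1.7,0,1.7,0,0.03,0,5],[-1.7,0,1.7,0,0.03,0,5],[-1.7,0,1.7,0,0.03,0,5],[-1.7,0,1.7,0,0.03,0,5],[-1.7,0,1.7,0,0.03,0,5]]]}}

```text
clock: 22.55
tool_pos: [497.9, -89.9, 159.5]
tool_rot: [0.418, -0.038, 0.907, 0.018]
ft_force: [-1.6, -0.6, -1.5]
grip_width: 11.4
```

Run:
```python
from sw import *
s=st()
snap('wrist','w10');snap('scene','s10');snap('top','t10')
s=st()
a=cv2.imread('pics/s10.png')[170:270,220:320];b=cv2.imread('pics/w10.png')[230:430,220:420]
cv2.imwrite('pics/c10.png',np.hstack([cv2.resize(a,(400,400),interpolation=cv2.INTER_CUBIC),cv2.resize(b,(400,400))]))
rows([.0,-.01,-.02,-.03],22)
```

```text
t 22.55 pos [497.9 -89.9 159.5] jig [-5.830e+01 -1.000e-01  1.595e+02] F [-1.6 -0.6 -1.5] M [-0.07 -0.56  0.1 ] w 11.4 q [-0.153  0.877  0.448  1.383 -0.115  1.623  1.957]
x [-0.647 -0.054 -0.761] y [-0.085  0.996  0.001]
t 22.70 pos [497.9 -90.  159.5] jig [-5.840e+01 -1.000e-01  1.595e+02] F [-1.7 -1.3 -1.5] M [-0.09 -0.53  0.11] w 11.6 q [-0.153  0.877  0.448  1.383 -0.115  1.623  1.957]
x [-0.647 -0.054 -0.761] y [-0.085  0.996  0.001]
0.0 [-0.   0.1  0.1] [-0.001 -0.006 -0.002]
-0.01 [-0.7  0.1  0.9] [-0.001 -0.006 -0.002]
-0.02 [-1.3  0.1  1.6] [-0.001 -0.006 -0.002]
-0.03 [-1.9  0.1  2.4] [-0.001 -0.006 -0.002]
```

View pics/c10.png

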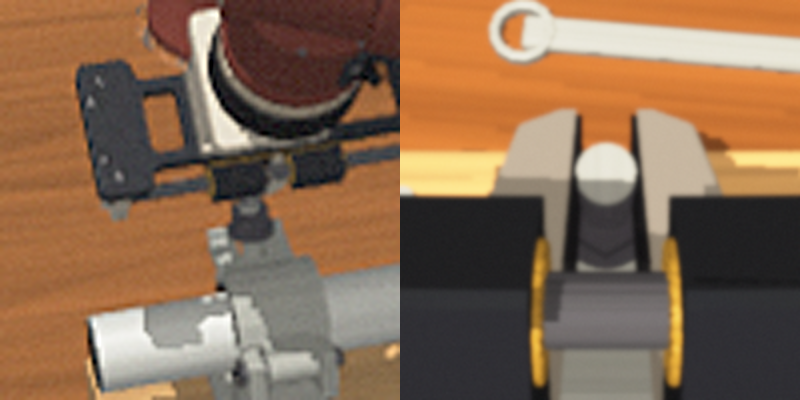

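>>> {"name": "step_arm", "arguments": {"moves": [[[-0.2,0,0.2,0,0,0,5],[-0.3,0,0.4,0,0,0,5],[-0.4,0,0.6,0,0,0,5],[-0.6,0,0.8,0,0,0,5],[-0.7,0,0.9,0,0,0,5],[-0.7,0,0.9,0,0,0,5],[-0.7,0,0.9,0,0,0,5],[-0.7,0,0.9,0,0,0,5],[-0.7,0,0.9,0,0,0,5],[-0.7,0,0.9,0,0,0,5]]]}}

```text
clock: 23.95
tool_pos: [498.9, -89.8, 159.5]
tool_rot: [0.418, -0.038, 0.907, 0.018]
ft_force: [-3.5, -1.0, -1.5]
grip_width: 11.3
```

Run:
```python
from sw import *
s=st()
rows([.0,-.01,-.02,-.03],22)
```

```text
t 23.95 pos [498.9 -89.8 159.5] jig [-5.730e+01 -1.000e-01  1.595e+02] F [-3.5 -1.  -1.5] M [-0.07 -0.14  0.06] w 11.3 q [-0.153  0.878  0.447  1.379 -0.115  1.626  1.957]
x [-0.647 -0.054 -0.761] y [-0.085  0.996  0.001]
0.0 [ 0.6  0.1 -0.7] [-0.001 -0.007 -0.002]
-0.01 [0.  0.1 0. ] [-0.001 -0.007 -0.002]
-0.02 [-0.6  0.1  0.8] [-0.001 -0.007 -0.002]
-0.03 [-1.2  0.1  1.6] [-0.001 -0.007 -0.002]
```

>>> {"name": "step_arm", "arguments": {"moves": [[[-0.2,0,0.2,0,0,0,5],[-0.3,0,0.4,0,0,0,5],[-0.4,0,0.6,0,0,0,5],[-0.6,0,0.8,0,0,0,5],[-0.7,0,0.9,0,0,0,5],[-0.7,0,0.9,0,0,0,5],[-0.7,0,0.9,0,0,0,5],[-0.7,0,0.9,0,0,0,5],[-0.7,0,0.9,0,0,0,5],[-0.7,0,0.9,0,0,0,5]]]}}

```text
clock: 25.2
tool_pos: [500.1, -89.7, 159.4]
tool_rot: [0.418, -0.038, 0.907, 0.018]
ft_force: [-3.1, -1.6, -1.9]
grip_width: 11.8
```

Run:
```python
from sw import *
s=st()
rows([.0,-.01,-.02,-.03],22)
```

```text
t 25.20 pos [500.1 -89.7 159.4] jig [-5.620e+01 -1.000e-01  1.594e+02] F [-3.1 -1.6 -1.9] M [-0.13  0.01  0.08] w 11.8 q [-0.152  0.88   0.447  1.375 -0.116  1.628  1.957]
x [-0.647 -0.054 -0.761] y [-0.085  0.996  0.001]
0.0 [ 1.3  0.1 -1.6] [-0.001 -0.007 -0.002]
-0.01 [ 0.7  0.1 -0.9] [-0.001 -0.007 -0.002]
-0.02 [ 0.1  0.1 -0.1] [-0.001 -0.007 -0.002]
-0.03 [-0.5  0.1  0.7] [-0.001 -0.007 -0.002]
```

>>> {"name": "step_arm", "arguments": {"moves": [[[0.4,0,-0.5,0,0,0,5],[0.4,0,-0.5,0,0,0,5],[1.9,0,0.8,0,0,0,5],[3.5,0,2.1,0,0,0,5],[5,0,3.4,0,0,0,5],[6.5,0,4.7,0,0,0,5],[8,0,6,0,0,0,5],[8,0,6,0,0,0,5],[8,0,6,0,0,0,5],[8,0,6,0,0,0,5]]]}}

```text
clock: 26.45
tool_pos: [499.4, -89.8, 149.5]
tool_rot: [0.418, -0.038, 0.907, 0.018]
ft_force: [-2.2, -1.4, -1.2]
grip_width: 11.2
```

Run:
```python
from sw import *
s=st()
snap('wrist','w11');snap('scene','s11')
s=st()
a=cv2.imread('pics/s11.png')[170:270,220:320];b=cv2.imread('pics/w11.png')[230:430,220:420]
cv2.imwrite('pics/c11.png',np.hstack([cv2.resize(a,(400,400),interpolation=cv2.INTER_CUBIC),cv2.resize(b,(400,400))]))
```

```text
t 26.45 pos [499.4 -89.8 149.5] jig [-5.680e+01 -1.000e-01  1.495e+02] F [-2.2 -1.4 -1.2] M [-0.08 -0.31  0.1 ] w 11.2 q [-0.152  0.89   0.445  1.384 -0.119  1.609  1.956]
x [-0.647 -0.054 -0.761] y [-0.085  0.996  0.001]
t 26.55 pos [499.4 -89.8 149.5] jig [-5.680e+01 -1.000e-01  1.495e+02] F [-1.8 -0.1 -1.4] M [-0.11 -0.3   0.1 ] w 11.4 q [-0.152  0.89   0.445  1.384 -0.119  1.609  1.956]
x [-0.647 -0.054 -0.761] y [-0.085  0.996  0.001]
```

View pics/c11.png

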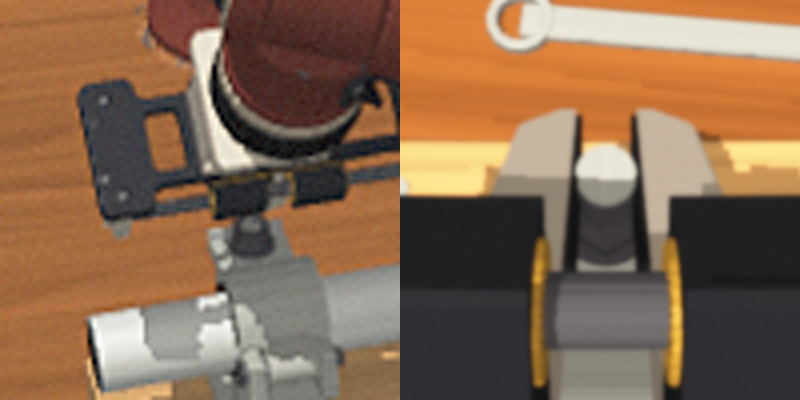

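>>> {"name": "step_arm", "arguments": {"moves": [[[0,0,0,0,0,0,20],[0,0,0,0,0,0,30],[0,0,0,0,0,0,40],[0,0,0,0,0,0,40],[0,0,0,0,0,0,40],[0,0,0,0,0,0,40],[-10,0,0,0,0,0,40],[-25,0,0,0,0,0,40],[-45,0,0,0,0,0,40],[-70,0,0,0,0,0,40]]]}}

```text
clock: 27.8
tool_pos: [545.3, -85.9, 203.6]
tool_rot: [0.418, -0.038, 0.907, 0.018]
ft_force: [0.4, -0.2, 0.8]
grip_width: 40.1
```

Run:
```python
from sw import *
s=st()
snap('wrist','w12');snap('scene','s12');snap('top','t12')
a=cv2.imread('pics/s12.png')[170:270,220:320];b=cv2.imread('pics/w12.png')[80:480,120:520]
cv2.imwrite('pics/c12.png',np.hstack([cv2.resize(a,(400,400),interpolation=cv2.INTER_CUBIC),b]))
```

```text
t 27.80 pos [545.3 -85.9 203.6] jig [-1.070e+01 -1.000e-01  2.036e+02] F [ 0.4 -0.2  0.8] M [ 0.13 -0.6   0.  ] w 40.1 q [-0.136  0.905  0.449  1.169 -0.12   1.806  1.948]
x [-0.647 -0.054 -0.761] y [-0.085  0.996  0.001]
```

View pics/c12.png

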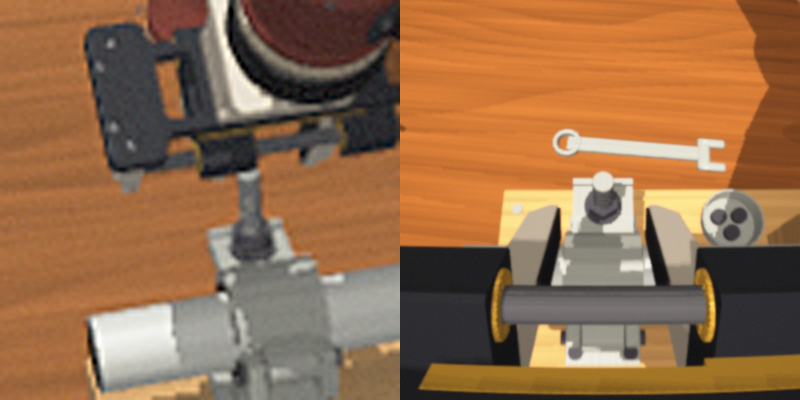

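>>> {"name": "step_arm", "arguments": {"moves": [[[-30,0,0,0,0,0,40],[-60,0,0,0,-0.1,0,40],[-90,0,0,0,-0.2,0,40],[-110,0,0,0,-0.3,0,40],[-130,0,0,0,-0.4,0,40],[-130,0,0,0,-0.5,0,40],[-130,0,0,0,-0.6,0,40],[-130,0,0,0,-0.7,0,40],[-130,0,0,0,-0.7,0,40],[-130,0,0,0,-0.7,0,40]]]}}

```text
clock: 29.2
tool_pos: [629.6, -78.6, 301.9]
tool_rot: [0.705, -0.03, 0.708, 0.031]
ft_force: [-0.2, -0.1, -0.3]
grip_width: 40.0
```

Run:
```python
from sw import *
s=st()
snap('wrist','w13');snap('scene','s13');snap('top','t13')
E=lambda r,z:None
a=cv2.imread('pics/s13.png')[170:270,220:320];p=proj('w13',j2w([-46,0,130]))[0].astype(int);print(p)
b=cv2.imread('pics/w13.png')[max(p[1]-75,0):p[1]+75,p[0]-75:p[0]+75]
print(max(p[1]-75,0),p[0]-75)
cv2.imwrite('pics/c13.png',np.hstack([cv2.resize(a,(400,400),interpolation=cv2.INTER_CUBIC),cv2.resize(b,(400,400),interpolation=cv2.INTER_CUBIC)]))
for pull in (2,8,14,22):
    print(pull,proj('s13',j2w([[-46,0,76+pull+90],[-46,0,76+pull+39]])).round(1).tolist(),proj('w13',j2w([[-46,0,76+pull+90],[-46,0,76+pull+39]])).round(1).tolist())
```

```text
t 29.20 pos [629.6 -78.6 301.9] jig [ 7.390e+01 -2.000e-01  3.019e+02] F [-0.2 -0.1 -0.3] M [ 0.07 -0.   -0.03] w 40.0 q [-0.162  0.562  0.453  1.343 -0.244  1.296  1.954]
x [-0.005  0.    -1.   ] y [-0.086  0.996  0.001]
[323  82]
7 248
2 [[281.7, 215.3], [282.8, 234.7]] [[323.2, 75.8], [323.1, 84.4]]
8 [[281.6, 213.0], [282.6, 232.5]] [[323.2, 74.6], [323.1, 83.5]]
14 [[281.5, 210.6], [282.5, 230.2]] [[323.3, 73.3], [323.1, 82.6]]
22 [[281.3, 207.5], [282.4, 227.2]] [[323.3, 71.5], [323.2, 81.4]]
```

View pics/c13.png

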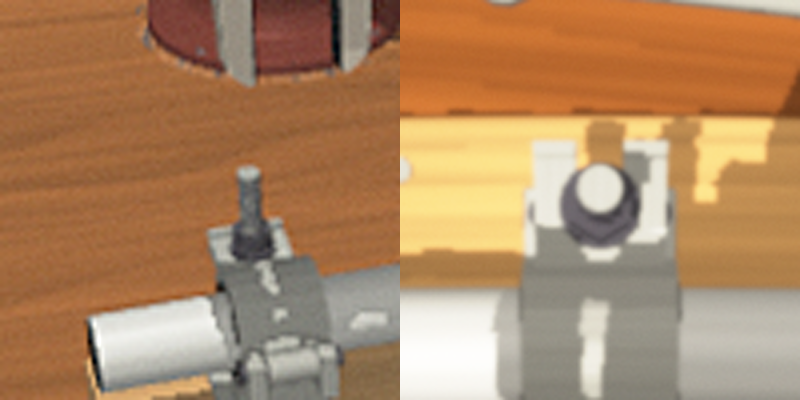

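Run:
```python
from h import *
a=cv2.imread('pics/scene0.png').astype(int);b=cv2.imread('pics/s13.png').astype(int)
d=np.abs(a-b).max(2)
for n,(x0,y0,x1,y1) in dict(tubeL=(235,240,262,275),tubeR=(360,222,385,250),offcut=(203,275,235,318)).items():
    print(n,d[y0:y1,x0:x1].max(),(d[y0:y1,x0:x1]>40).sum())
c=cv2.imread('pics/top0.png').astype(int);e=cv2.imread('pics/t13.png').astype(int);D=np.abs(c-e).max(2)
for n,(x0,y0,x1,y1) in dict(tubeR=(395,212,412,236),tubeL=(278,222,300,246),tin=(308,244,334,272),spanner=(315,278,395,300)).items():
    print(n,D[y0:y1,x0:x1].max(),(D[y0:y1,x0:x1]>40).sum())
cv2.imwrite('pics/t13c.png',np.hstack([cv2.resize(x[175:305,265:445].astype(np.uint8),(400,290),interpolation=cv2.INTER_CUBIC) for x in (c,e)]))
```

```text
tubeL 29 0
tubeR 15 0
offcut 14 0
tubeR 20 0
tubeL 20 0
tin 203 653
spanner 174 799
```

View pics/t13c.png

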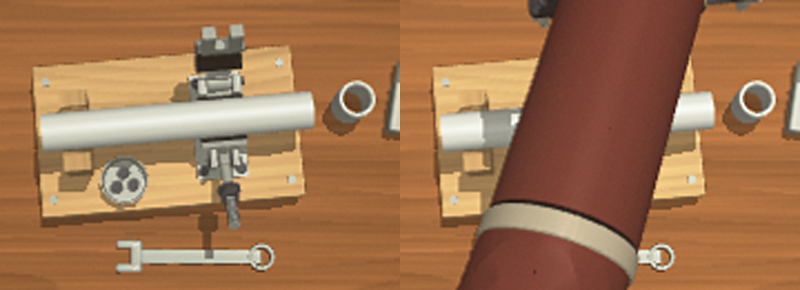

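Run:
```python
from h import *
im=cv2.imread('pics/w12.png');g=cv2.cvtColor(im,cv2.COLOR_BGR2GRAY)
for phi in (0,-.03):
  for pull in (6,8,10,12,14):
    pp=lambda r:[-46-(r+pull)*np.sin(phi),0,76+(r+pull)*np.cos(phi)]
    print(phi,pull,proj('w12',j2w([pp(90),pp(39)])).round(1).tolist(),proj('w13',j2w([pp(90)])).round(1).tolist(),proj('s13',j2w([pp(90)])).round(1).tolist())
p=proj('w12',j2w([-46,0,140]))[0].astype(int);print(p-50)
a=im[p[1]-50:p[1]+50,p[0]-50:p[0]+50];b=cv2.imread('pics/s13.png')[195:245,257:307]
cv2.imwrite('pics/c14.png',np.hstack([cv2.resize(x,(400,400),interpolation=cv2.INTER_NEAREST) for x in (a,b)]))
```

```text
0 6 [[323.3, 259.3], [323.1, 285.8]] [[323.2, 75.0]] [[281.6, 213.8]]
0 8 [[323.3, 258.0], [323.2, 284.9]] [[323.2, 74.6]] [[281.6, 213.0]]
0 10 [[323.3, 256.7], [323.2, 284.1]] [[323.3, 74.2]] [[281.5, 212.2]]
0 12 [[323.4, 255.4], [323.2, 283.2]] [[323.3, 73.7]] [[281.5, 211.4]]
0 14 [[323.4, 254.1], [323.2, 282.3]] [[323.3, 73.3]] [[281.5, 210.6]]
-0.03 6 [[323.3, 263.9], [323.1, 287.6]] [[323.2, 79.1]] [[281.9, 214.4]]
-0.03 8 [[323.3, 262.8], [323.2, 286.9]] [[323.3, 78.8]] [[281.9, 213.7]]
-0.03 10 [[323.4, 261.6], [323.2, 286.1]] [[323.3, 78.5]] [[281.9, 212.9]]
-0.03 12 [[323.4, 260.4], [323.2, 285.3]] [[323.3, 78.2]] [[281.8, 212.1]]
-0.03 14 [[323.4, 259.2], [323.2, 284.5]] [[323.3, 77.9]] [[281.8, 211.4]]
[273 227]
```

View pics/c14.png

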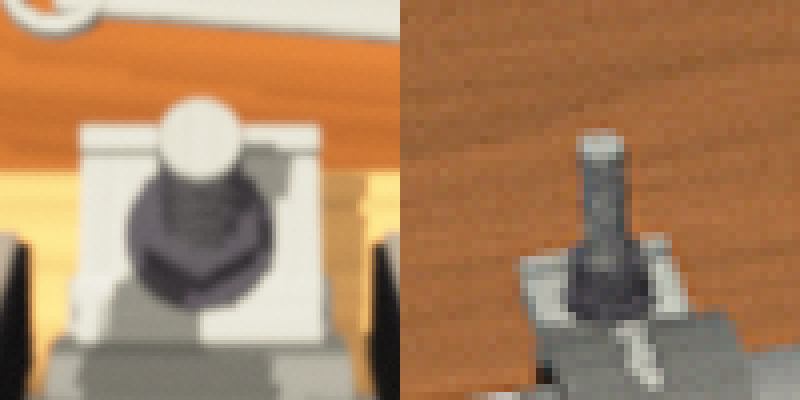

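Run:
```python
from h import *
s=st()
cmd(j2w([-43,0,182])[0],down(JY,0,1),s)
```

```text
t 29.35 pos [630.1 -78.7 301.5] jig [ 74.4  -0.4 301.5] F [-1.2  0.2 -0.7] M [ 0.04 -0.03 -0.03] w 39.5 q [-0.162  0.563  0.453  1.343 -0.244  1.296  1.954]
x [-0.005 -0.    -1.   ] y [-0.086  0.996  0.   ]
shift [ 120.1    0.3 -116.7] turn [-0.001 -0.005 -0.   ] dist 168.0 ang 0.0
```

>>> {"name": "step_arm", "arguments": {"moves": [[[0,0,-40,0,0,0,0],[0,0,-80,0,-0.005,0,0],[20,0.3,-110,0,-0.005,0,0],[50,0.3,-117,0,-0.005,0,0],[80,0.3,-117,0,-0.005,0,0],[100,0.3,-117,0,-0.005,0,0],[112,0.3,-117,0,-0.005,0,0],[118,0.3,-117,0,-0.005,0,0],[120,0.3,-117,0,-0.005,0,0],[120,0.3,-117,0,-0.005,0,0]]]}}

```text
clock: 30.6
tool_pos: [513.3, -88.7, 182.6]
tool_rot: [0.707, -0.031, 0.706, 0.031]
ft_force: [0.7, -0.2, -0.1]
grip_width: 0.9
```

Run:
```python
from h import *
s=st()
snap('scene','s15')
a=cv2.imread('pics/s15.png')[150:270,220:340]
cv2.imwrite('pics/c15.png',cv2.resize(a,(480,480),interpolation=cv2.INTER_CUBIC))
```

```text
t 30.60 pos [513.3 -88.7 182.6] jig [-4.290e+01 -1.000e-01  1.826e+02] F [ 0.7 -0.2 -0.1] M [ 0.02  0.01 -0.03] w 0.9 q [-0.163  0.485  0.432  1.852 -0.261  0.859  2.055]
x [ 0.001  0.    -1.   ] y [-0.086  0.996  0.   ]
```

View pics/c15.png

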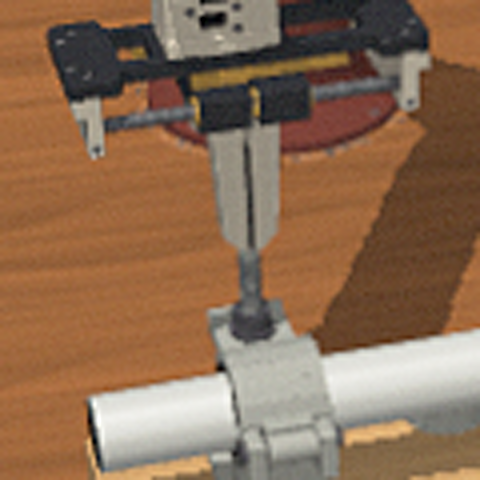

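>>> {"name": "step_arm", "arguments": {"moves": [[[1,0,0,0,0,0,0],[2,0,0,0,0,0,0],[3,0,0,0,0,0,0],[3.5,0,0,0,0,0,0],[4,0,0,0,0,0,0],[4.5,0,0,0,0,0,0],[5,0,0,0,0,0,0],[5.5,0,0,0,0,0,0],[5.8,0,0,0,0,0,0],[6,0,0,0,0,0,0]]]}}

```text
clock: 31.9
tool_pos: [513.3, -88.7, 176.7]
tool_rot: [0.707, -0.031, 0.706, 0.031]
ft_force: [-0.2, 0.2, 0.3]
grip_width: 0.0
```

Run:
```python
from h import *
s=st()
```

```text
t 31.90 pos [513.3 -88.7 176.7] jig [-4.280e+01 -1.000e-01  1.767e+02] F [-0.2  0.2  0.3] M [0.01 0.03 0.05] w 0.0 q [-0.16   0.493  0.429  1.86  -0.266  0.845  2.059]
x [ 0.001  0.    -1.   ] y [-0.086  0.996  0.   ]
```

>>> {"name": "step_arm", "arguments": {"moves": [[[0.2,0,0,0,0,0,0],[0.4,0,0,0,0,0,0],[0.6,0,0,0,0,0,0],[0.8,0,0,0,0,0,0],[1,0,0,0,0,0,0],[1.2,0,0,0,0,0,0],[1.4,0,0,0,0,0,0],[1.5,0,0,0,0,0,0],[1.6,0,0,0,0,0,0],[1.7,0,0,0,0,0,0]]]}}

```text
clock: 33.15
tool_pos: [513.5, -88.8, 175.7]
tool_rot: [0.707, -0.03, 0.706, 0.031]
ft_force: [0.1, 0.8, 7.2]
grip_width: 0.7
```

Run:
```python
from h import *
s=st()
```

```text
t 33.15 pos [513.5 -88.8 175.7] jig [-42.6  -0.2 175.7] F [0.1 0.8 7.2] M [ 0.16  0.4  -0.02] w 0.7 q [-0.159  0.494  0.428  1.861 -0.268  0.842  2.06 ]
x [ 0.002  0.    -1.   ] y [-0.086  0.996  0.   ]
```

>>> {"name": "step_arm", "arguments": {"moves": [[[-2,0,0,0,0,0,0],[-10,0,0,0,0,0,0],[-30,0,0,0,0,0,0],[-60,0,0,0,0,0,0],[-90,0,0,0,0,0,0],[-120,0,0,0,0,0,0],[-140,0,0,0,0,0,0],[-150,0,0,0,0,0,0],[-150,0,0,0,0,0,0],[-150,0,0,0,0,0,0]]]}}

```text
clock: 34.4
tool_pos: [512.8, -88.5, 324.7]
tool_rot: [0.706, -0.03, 0.707, 0.031]
ft_force: [0.4, -0.1, -0.0]
grip_width: 0.3
```

Run:
```python
from h import *
s=st()
snap('wrist','w16');snap('scene','s16')
a=cv2.imread('pics/s16.png')[170:270,220:320];b=cv2.imread('pics/w16.png')[0:300,170:470]
cv2.imwrite('pics/c16.png',np.hstack([cv2.resize(a,(400,400),interpolation=cv2.INTER_CUBIC),cv2.resize(b,(400,400))]))
A=cv2.imread('pics/s13.png').astype(int)[205:300,240:310];B=cv2.imread('pics/s16.png').astype(int)[205:300,240:310];d=np.abs(A-B).max(2);print((d>60).sum())
```

```text
t 34.40 pos [512.8 -88.5 324.7] jig [-43.4   0.  324.7] F [ 0.4 -0.1 -0. ] M [0.06 0.02 0.05] w 0.3 q [-0.212  0.344  0.488  1.631 -0.17   1.209  1.969]
x [-0.     0.001 -1.   ] y [-0.086  0.996  0.001]
448
```

View pics/c16.png

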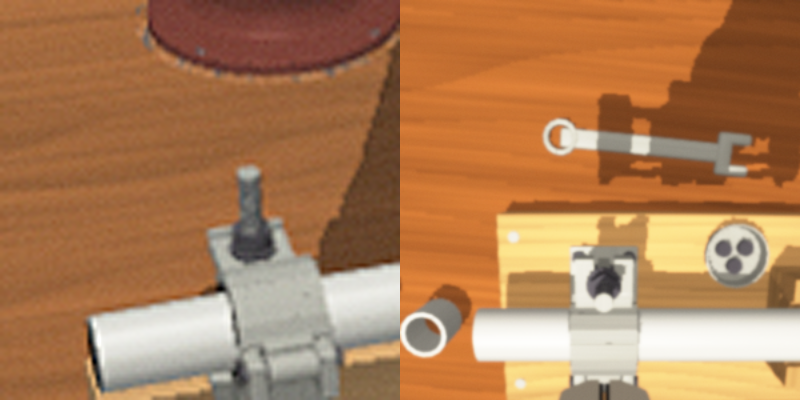

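Bolt upright in the slot, with its end at crop (248,172), the same place as before the touch. The nut sits on the lug behind the lip, the tin, spanner and offcut look undisturbed, and the arm is clear.

```bash
python3 -c "
from cell import manip
print(manip.hand_in())"
```

```text
the job is handed in; nothing more can be done
None
```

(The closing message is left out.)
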